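# Switch the wrist-pin sorter to its empty bin

### The job

The left-hand bin of the wrist-pin sorter is full. Rock the seesaw gate over its pivot so that it slopes down to the right, then push the stop lever over to the left so that the three waiting wrist pins run down the right-hand chute into the empty right-hand bin. Only press and push the gate and the lever gently with the fingertips, without gripping anything: never touch or lift the pins, and leave the piston, spray can and spanner where they stand.

Things in the scene. Friction and masses are not known exactly. Their poses are not given: they have to be found in the camera images.
- sorter: Grey and aluminium pin sorter fixed to the work surface; place and yaw vary. Origin on the work surface right under the gate's pivot; own z up, x away from the robot, y to the left seen from the robot. Offsets told for the other things are in this frame, in mm. Each side, from |y| 97 to 152, has an outlet chute (floor 67 down to 55 high) to a grey bin; the left bin is full of pins.
- feed_end (a point): Lower end of the feed ramp's floor, at x 0, y +22, height 135. The ramp, 66 wide inside, rises from here to the left at 0.2 rad; its end wall at y +155 is 192 high. An upright deflector plate stands across at y -24 (4 thick, heights 127 to 160, x -39 to +39), so pins drop over the gate's pivot. No part of the sorter lies beyond x -90 or +65.
- gate (a joint): Tilt (rad) of the seesaw gate, an aluminium channel 190 long, 66 wide inside, rails 14 high, hinged at its middle (height 95) on an axis along x. 0 level, -0.24 sloping fully left (start), +0.24 fully right. A dark round weight (38 across, top 65 above the pivot, x -66) makes it tip on by itself past level and stay. Pressing the raised right end takes under 2 N.
- gate_right_end (a point): Point on the gate's upper surface, mid-width, 82 from the pivot towards its right end (13 short of the end); open from above. It starts about 114 high and comes down by about 39 as the gate rocks over.
- stop (a joint): Angle (rad) of the stop flap with its lever, one piece on an axle along x at y +50, height 181. 0: the flap hangs down and holds the pins back. It grows as the lever is pushed to the left and the flap swings up to the right; above about 1.1 the pins roll under it; end stop 1.25. The hinge is stiff (about 1 to 2 N at the lever) and stays where it is left.
- lever_knob (a point): Centre of the black ball (18 across) on the tip of the stop lever, a 9 thick steel rod 60 long from the axle, in the plane x -58, in front of the ramp. It leans 0.55 rad from upright to the right at joint 0 (knob at y +19, height 232) and 0.7 rad to the left at 1.25 (knob at y +89, height 226).
- pin1_center (a point): Centre of a steel piston wrist pin, 22 diameter, 60 long, 60 to 110 g, axis (its own x) across the ramp; it waits first behind the stop flap on the feed ramp. It rolls.
- pin2_center (a point): Centre of a steel piston wrist pin, 22 diameter, 60 long, 60 to 110 g, axis (its own x) across the ramp; it waits second behind the stop flap on the feed ramp. It rolls.
- pin3_center (a point): Centre of a steel piston wrist pin, 22 diameter, 60 long, 60 to 110 g, axis (its own x) across the ramp; it waits third behind the stop flap on the feed ramp. It rolls.
- bin (a point): Middle of the inner floor (4 above the work surface) of the empty right-hand bin, fixed to the sorter, axes as the sorter's: outside 100 along x by 125 along y, 45 high, walls 4.
- piston: Bystander: loose aluminium piston standing upright, 76 diameter, 66 high, behind the sorter. Origin under its centre.
- spray_can: Bystander: loose spray can standing upright, 60 diameter, 170 high, behind the sorter. Origin under its centre.
- spanner: Bystander: loose steel spanner 160 long lying in front of the sorter. Origin on its underside near the middle.
There are look-alikes about, which are no part of the job. Leave any blue or turquoise look-alike of the part that bears pin2_center alone. What is shaped like the part that bears pin1_center but brown is not meant.

How it is judged:
On the way, in this order (a step that is already met when the one before it is completed fails the run):
1. the gate is rocked over to the right while all three pins still wait on the feed ramp (value of joint gate above 0.2 rad and y of each of pin1_center, pin2_center, pin3_center in the frame of sorter above 0.04 m), for 0.2 s.
2. all three pins are in the right-hand bin (x of pin1_center in the frame of bin between -0.05 and 0.05 m and y of pin1_center in the frame of bin between -0.0625 and 0.0625 m and z of each of pin1_center, pin2_center, pin3_center in the frame of bin below 0.04 m and x of pin2_center in the frame of bin between -0.05 and 0.05 m and y of pin2_center in the frame of bin between -0.0625 and 0.0625 m and x of pin3_center in the frame of bin between -0.05 and 0.05 m and y of pin3_center in the frame of bin between -0.0625 and 0.0625 m), for 0.2 s.
At the end, for the whole second after the job is handed in: The gate slopes fully down to the right (joint above 0.2 rad) and all three pins lie at rest (under 50 mm/s) within the right-hand bin, their centres less than 40 mm above its floor (all of step 2 and value of joint gate above 0.2 rad and linear speed of each of pin1, pin2, pin3 below 0.05 m/s); the robot touches nothing.
It fails at once if the robot touches a pin (contact force between any of pin1, pin2, pin3 and the arm above 0.5 N or contact force between any of pin1, pin2, pin3 and the fingers above 0.5 N).
It fails at once if the gate or lever is gripped or forced (fingers on the sorter with over 30 N) (contact force between the fingers and sorter above 30 N).
It fails at once if a pin is lifted (height (world z) of any of pin1_center, pin2_center, pin3_center above 0.2 m).
It fails at once if a pin goes down the left-hand chute or off the sorter ((y of pin1_center in the frame of sorter above 0.04 m and height (world z) of pin1_center below 0.11 m) or (y of pin2_center in the frame of sorter above 0.04 m and height (world z) of pin2_center below 0.11 m) or (y of pin3_center in the frame of sorter above 0.04 m and height (world z) of pin3_center below 0.11 m) or x of any of pin1_center, pin2_center, pin3_center in the frame of sorter above 0.06 m or x of any of pin1_center, pin2_center, pin3_center in the frame of sorter below -0.06 m or y of any of pin1_center, pin2_center, pin3_center in the frame of sorter below -0.28 m).
It fails at once if the piston, spray can or spanner is disturbed (moved over 15 mm) (distance of any of piston, spray_can, spanner from where it was at the start of the episode above 0.015 m).
It also fails if it takes over 45 s, if anything falls off the work surface, if the arm or the gripper's body presses on something with over 40 N, if the wrist force passes 120 N, or if a joint passes its speed limit or range.

### The arm

A 6-joint arm with a two-finger parallel gripper is mounted at the origin on the work surface. World frame = base frame: x ahead of the robot, y to its left, z up, the work surface at z = 0. Lengths are in m, angles in rad, forces in N, time in s.
With the tool pointing down it reaches from about 0.275 to 1 m from the base axis. Payload 8.4 kg.
Tool frame: the origin (TCP) lies on the centre line of the jaws, within the pads' length; the fingertips stand 17 mm ahead of it and the grasp point (between the pads) lies 2 mm behind it (bot.tcp_to_tips is the y of the fingertips in the tool frame, in m); y points along the fingers, z is the direction in which the jaws open and shut, and the axes are right-handed (so a half turn about y gives the same grasp; the last joint's range is limited). The gripper opens to 85 mm and grips with 20 to 120 N. Pads are 22 mm wide; open, the fingers measure 114 mm over their backs; the gripper's body (76 mm by 85 mm) begins 54 mm behind the grasp point. The pads swing forward as they close: fully open they stand 13 mm farther back than shut.
Start: joints at [-1.14, 0.353, 1.633, -0, 1.155, -0.002], TCP at [0.262, -0.567, 0.248] pointing down, gripper open.
Joint ranges: [-2.63, 2.63], [-0.92, 2.1], [0.06, 2.66], [-1.3, 4.44], [0, 2.69], [-3.02, 3.02]. Speed limits (rad/s): [2.22, 2.22, 2.79, 3.14, 3.14, 3.14].

### API

Orientations are given as a unit quaternion [x, y, z, w].
In Python, from workcell import bot, hand, kinematics, get_obs, vision, hand_in gives the robot as it stands. The module is installed in compiled form; this text tells all that it offers. Calls block until the motion is done:
- bot.reach(position, orientation): joint-space move of the TCP to a pose.
- bot.servo_line(position, ori=None, velocity=0.15): straight line of the TCP; ori=None keeps the orientation; velocity is the mean speed in m/s.
- bot.goto_joints(angles): joint-space move.
- hand.move_gripper(opening, strength=None): finger opening in m; strength is the grip in N (None keeps the last); returns when the fingers have stopped.
- bot.dwell(seconds).
- kinematics.solve_ik(position, orientation): joint angles nearest the present ones, or None.
- get_obs(): the state.
- vision.read_camera(name): name is "scene" or "top" or "wrist"; returns a dict with "frame" (384x512x3 uint8, red, green, blue), "intrinsics" (3x3 intrinsics, pixels), "view" (4x4, takes a point from world to camera coordinates). Camera axes: x right, y down, z forward; pixel columns grow to the right and rows downward; lengths in m; the calibration is good to about 2 mm. A picture is of the moment at which its call begins. There is no depth.
A pose or a line that the arm cannot do raises bot.IKError and nothing moves.
- hand_in(): hands the job in, once; it reports no verdict.
The state is a dict: "time_s": time; "joint_pos": joint angles; "joint_vel": joint speeds; "joint_efforts": joint torques, N m; "position": TCP position; "orientation": TCP orientation; "wrist_force": force on the tool from outside, world axes, zero at the start; "ft_torque": the same for the moment, N m; "gripper_width": finger opening in m.
Only numpy, scipy, OpenCV 4.12 (cv2) and the standard library are available. Lean on these libraries where they do the work, as an engineer would, in place of code of your own. Each camera call takes 0.05 s, during which the arm holds its last target.

## Working session

There is one attempt and no reset: what is moved stays moved. The work goes in short steps, each a Python script; the robot and the scene stay as the last script left them, time stands still between calls to the robot, and variables do not carry over. Pictures are saved under pics/ and viewed, and the job is handed in when it is done.

```bash
mkdir -p pics
python3 - <<'E'
from workcell import *
import cv2,pickle
d={}
for n in("scene","top","wrist"):
    c=vision.read_camera(n);d[n]=c
    cv2.imwrite(f"pics/{n}0.png",cv2.resize(c["frame"][:,:,::-1],(768,576),interpolation=cv2.INTER_CUBIC))
    print(n,c["intrinsics"].tolist(),c["view"].round(4).tolist())
pickle.dump(d,open("c0.pkl","wb"))
o=get_obs();print(o["time_s"],o["position"],o["orientation"],o["wrist_force"],o["gripper_width"],bot.tcp_to_tips)
E
```

```text
scene [[404.06706939844014, 0.0, 258.90189217778], [0.0, 404.06706939844014, 191.39839730708192], [0.0, 0.0, 1.0]] [[-0.8717, 0.4901, -0.0008, 0.4686], [0.2925, 0.519, -0.8032, -0.0416], [-0.3932, -0.7004, -0.5957, 1.3699], [0.0, 0.0, 0.0, 1.0]]
top [[453.317480862363, 0.0, 258.7057000331789], [0.0, 453.317480862363, 191.1985027928618], [0.0, 0.0, 1.0]] [[0.0206, -0.9997, 0.0087, 0.0178], [-0.9989, -0.021, -0.0411, 0.544], [0.0412, -0.0079, -0.9991, 1.0496], [0.0, 0.0, 0.0, 1.0]]
wrist [[276.04936850706287, 0.0, 254.19378466065388], [0.0, 276.04936850706287, 192.67079567682603], [0.0, 0.0, 1.0]] [[0.4201, -0.9075, -0.0019, -0.6251], [-0.8576, -0.3977, 0.3261, -0.0432], [-0.2967, -0.1354, -0.9453, 0.3814], [0.0, 0.0, 0.0, 1.0]]
0.15 [ 0.26199027 -0.56706056  0.24772288] [-0.15192333  0.69098332 -0.69024165  0.15174919] [-0.64549306  0.29975059 -0.63956421] 0.0856694859657587 0.017
```

View pics/scene0.png

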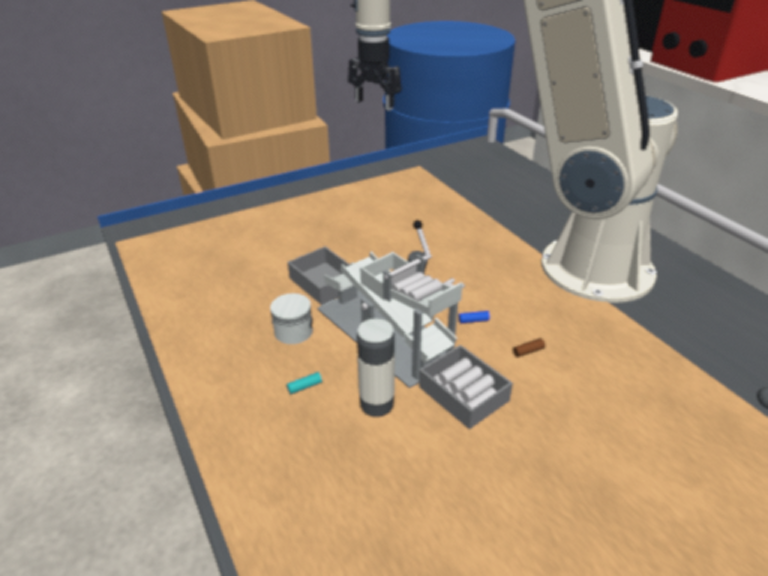

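View pics/top0.png

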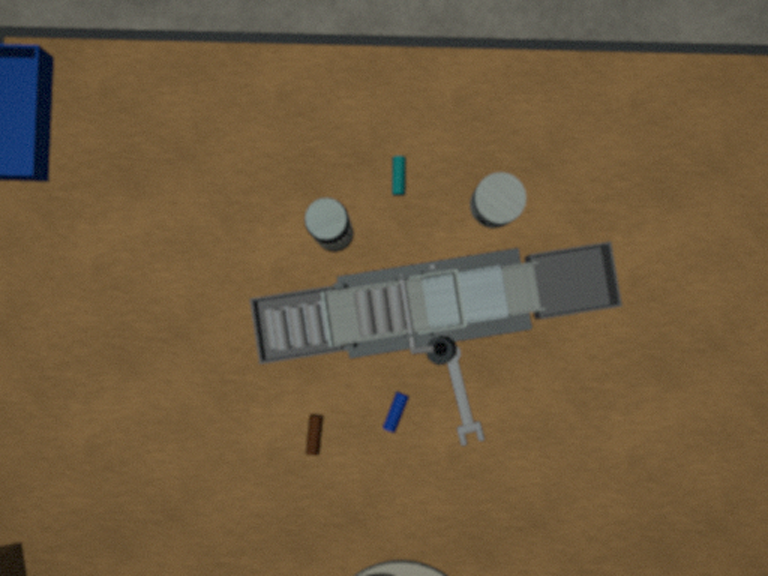

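View pics/wrist0.png

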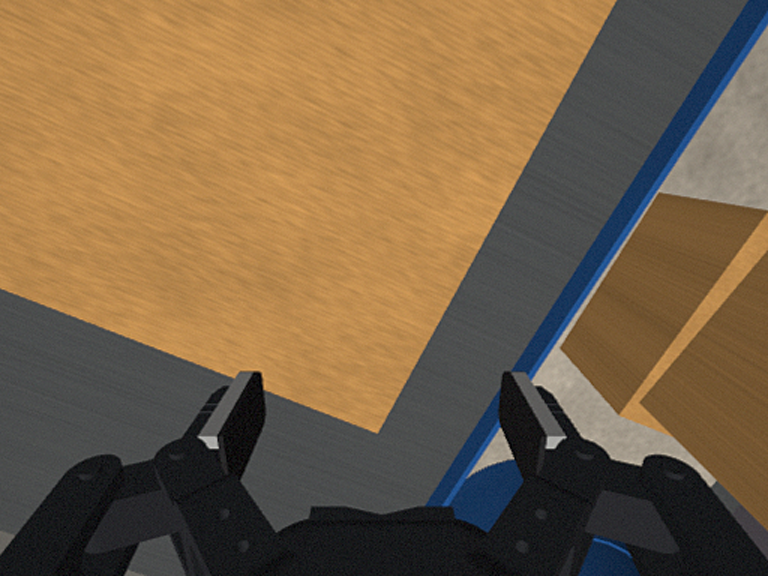

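Top view: the sorter lies across the middle. Left bin (300,325) is full, right bin (575,278) is empty. The black knob and weight overlap at about (441,349), and the spanner is at (463,400). Candidates for the waiting pins are the three grey pins on the ramp (365–400,310), which I choose. The others are the bin pins (300,325), blue (396,411), turquoise (399,175) and brown (314,434). Next is a close crop.

Run:
```python
import cv2,pickle
d=pickle.load(open("c0.pkl","rb"))
f=d["top"]["frame"][:,:,::-1]
cv2.imwrite("pics/tc.png",cv2.resize(f[150:260,160:420],(780,330),interpolation=cv2.INTER_CUBIC))
f=d["scene"]["frame"][:,:,::-1]
cv2.imwrite("pics/sc.png",cv2.resize(f[135:290,180:350],None,fx=4,fy=3.8,interpolation=cv2.INTER_CUBIC))
```

```text
(no output)
```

View pics/tc.png

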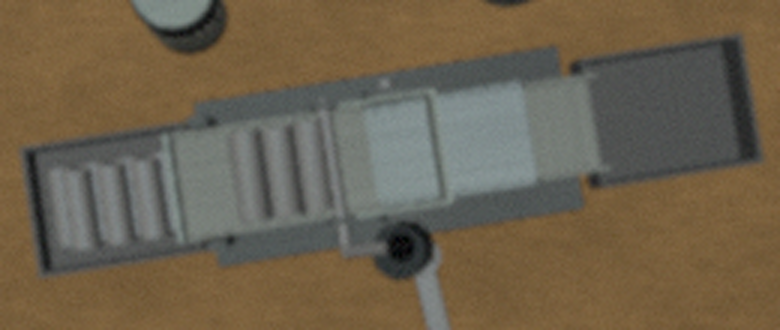

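View pics/sc.png

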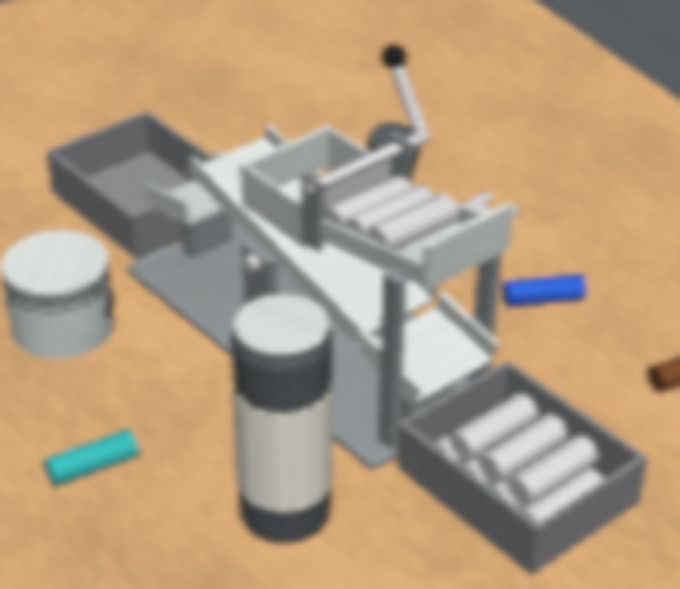

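```bash
cat > h.py <<'E'
import numpy as np,pickle,cv2
def ray(c,p):
    V=c["view"];R=V[:3,:3];t=V[:3,3]
    return -R.T@t, R.T@np.linalg.inv(c["intrinsics"])@[p[0],p[1],1.]
def plane(c,p,z):
    o,d=ray(c,p);return o+d*(z-o[2])/d[2]
def tri(cs,ps):
    A=np.zeros((3,3));b=np.zeros(3)
    for c,p in zip(cs,ps):
        o,d=ray(c,p);d=d/np.linalg.norm(d);M=np.eye(3)-np.outer(d,d);A+=M;b+=M@o
    return np.linalg.solve(A,b)
def proj(c,P):
    q=c["intrinsics"]@(c["view"]@np.append(P,1))[:3];return q[:2]/q[2]
E
python3 - <<'E'
from h import *
d=pickle.load(open("c0.pkl","rb"));T=d["top"];S=d["scene"]
# dark boundary of bins refine: print corners
cs=[plane(T,(160+u/3,150+v/3),.045) for u,v in[(22,150),(43,275),(742,37),(762,160)]]
for c in cs:print(c.round(4))
L=(cs[0]+cs[1])/2;R=(cs[2]+cs[3])/2
print("center",(L+R)/2,"len",np.linalg.norm(L-R),"yaw",np.arctan2(*( (L-R)[[0]]*-1).tolist(),(L-R)[1]), "w",np.linalg.norm(cs[0]-cs[1]))
k=tri([T,S],[(160+402/3,150+247/3),(180+394/4,135+56/3.8)]);print("knob",k)
yaw=np.arctan2(-(L-R)[0],(L-R)[1]);M=np.array([[np.cos(yaw),-np.sin(yaw)],[np.sin(yaw),np.cos(yaw)]])
C=((L+R)/2)[:2]
print("knob local",M.T@(k[:2]-C))
# reproject
img={n:cv2.resize(d[n]["frame"][:,:,::-1],None,fx=1.5,fy=1.5).copy() for n in("top","scene")}
for P in [(0,.277,.045),(-.05,.152,.045),(.05,-.277,.045),(-.05,-.277,.045),(-.058,.019,.232),(0,-.082,.114),(-.037,-.093,.13),(.037,-.093,.13),(-.039,-.026,.16),(.039,-.026,.16),(0,.155,.192)]:
    W=np.append(M@P[:2]+C,P[2])
    for n in img:
        cv2.circle(img[n],tuple(int(x) for x in proj(d[n],W)*1.5),2,(0,0,255),-1)
cv2.imwrite("pics/rp.png",np.vstack([cv2.resize(img["top"][220:380,240:640],None,fx=2,fy=1.8),cv2.resize(img["scene"][190:430,250:550],(390,310))[:,:].repeat(1,0) if 0 else cv2.copyMakeBorder(cv2.resize(img["scene"][190:430,250:550],(390,310)),0,0,0,410,0)]))
E
```

```text
[0.5179 0.2353 0.045 ]
[0.4245 0.2169 0.045 ]
[ 0.615  -0.3077  0.045 ]
[ 0.522  -0.3235  0.045 ]
center [ 0.51982955 -0.0447607   0.045     ] len 0.5504006488549894 yaw 0.17771256708139396 w 0.09523084331558539
knob [ 0.45880201 -0.03542098  0.23073755]
knob local [-0.05841533  0.019981  ]
```

View pics/rp.png

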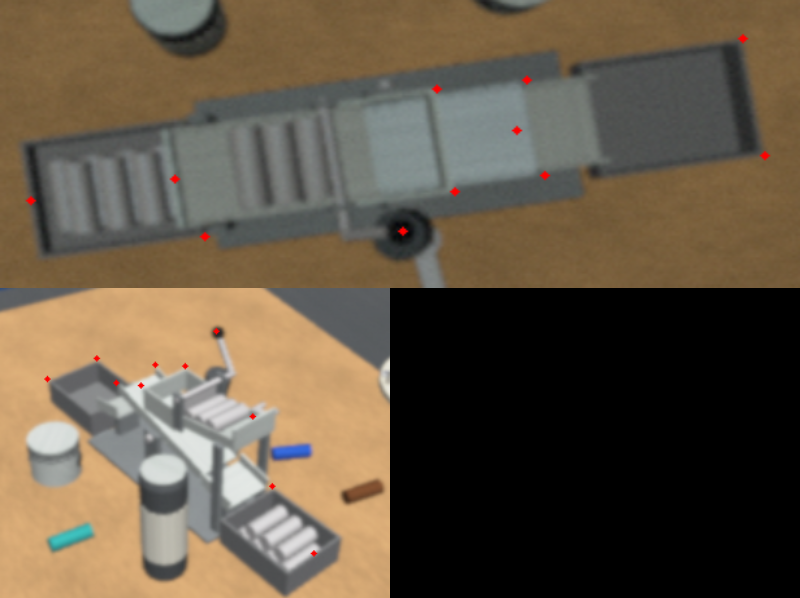

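```bash
cat >> h.py <<'E'
from scipy.spatial.transform import Rotation as Ro
C=np.array([.5198,-.0448]);YAW=.1777
def W(x,y,z):
    c,s=np.cos(YAW),np.sin(YAW);return np.array([C[0]+c*x-s*y,C[1]+s*x+c*y,z])
def Q(sg=1):  # tool y down, tool z = +-sorter x
    z=sg*np.array([np.cos(YAW),np.sin(YAW),0]);y=np.array([0,0,-1.]);return Ro.from_matrix(np.c_[np.cross(y,z),y,z]).as_quat()
E
python3 - <<'E'
from h import *
from workcell import *
o=get_obs();print(Ro.from_quat(o["orientation"]).as_matrix().round(2))
for s in(1,-1):print(s,kinematics.solve_ik(W(0,-.084,.20),Q(s)),kinematics.solve_ik(W(-.06,.06,.24),Q(s)))
hand.move_gripper(0.0,20)
sg=1 if (Ro.from_quat(o["orientation"]).as_matrix()[:,2]@[np.cos(YAW),np.sin(YAW),0])>0 else -1
bot.reach(W(-.0,-.084,.34),Q(sg));bot.servo_line(W(0,-.084,.20))
o=get_obs();print(sg,o["time_s"],o["position"],o["wrist_force"],o["gripper_width"],bot.tcp_to_tips)
d={}
for n in("scene","top","wrist"):
    c=vision.read_camera(n);d[n]=c
f=d["scene"]["frame"][:,:,::-1]
a=cv2.resize(f[115:270,180:350],(400,365),interpolation=cv2.INTER_CUBIC)
b=cv2.resize(d["wrist"]["frame"][:,:,::-1],(400,300))
cv2.imwrite("pics/p1.png",np.hstack([a,cv2.copyMakeBorder(b,0,65,0,0,0)]))
E
```

```text
[[-0.91 -0.    0.42]
 [-0.42  0.   -0.91]
 [ 0.   -1.   -0.  ]]
1 [-2.36790867e-01  2.89855785e-01  1.84241671e+00 -4.44089210e-16
  1.00932016e+00 -4.14490867e-01] [ 4.77444319e-03  8.58833598e-02  1.99974866e+00 -4.44089210e-16
  1.05596063e+00 -1.72925557e-01]
-1 [-2.36790867e-01  2.89855785e-01  1.84241671e+00 -4.44089210e-16
  1.00932016e+00  2.72710179e+00] [ 4.77444319e-03  8.58833598e-02  1.99974866e+00 -4.44089210e-16
  1.05596063e+00  2.96866710e+00]
1 3.9 [ 0.53519199 -0.12767586  0.20077265] [0.74807006 0.60341588 0.22426987] -0.0002783613035938899 0.017
```

View pics/p1.png

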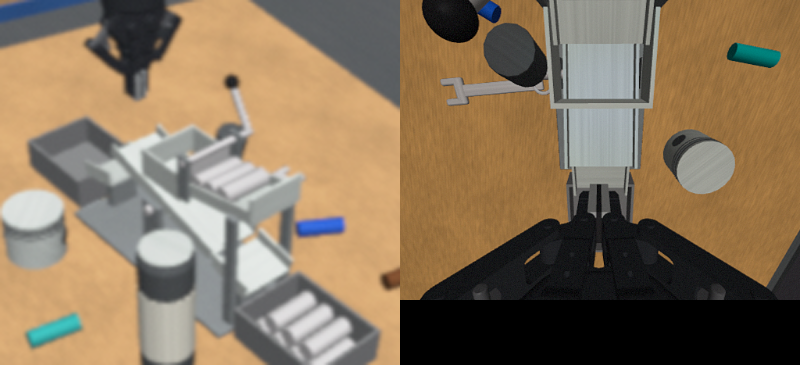

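The wrist view shows the closed fingertips (600,190) centred on the gate's width, above the raised end. The scene view shows the gripper clear of the lever. Now I press down in small steps.

Run:
```python
from h import *
from workcell import *
bot.servo_line(W(0,-.084,.145),velocity=.1)
f0=get_obs()["wrist_force"]
for z in np.arange(.137,.090,-.006):
    bot.servo_line(W(0,-.084,z),velocity=.03)
    o=get_obs();f=o["wrist_force"]-f0;print(round(z,3),o["position"].round(4)[2],f.round(2))
    if np.linalg.norm(f)>12:break
bot.servo_line(W(0,-.084,.30),velocity=.15)
o=get_obs();print(o["time_s"])
d={n:vision.read_camera(n) for n in("scene","top","wrist")}
a=cv2.resize(d["scene"]["frame"][115:270,180:350,::-1],(400,365),interpolation=cv2.INTER_CUBIC)
b=cv2.resize(d["wrist"]["frame"][:,:,::-1],(400,300))
cv2.imwrite("pics/p2.png",np.hstack([a,cv2.copyMakeBorder(b,0,65,0,0,0)]))
```

```text
0.137 0.1369 [-0.82  0.85  0.85]
0.131 0.1307 [-1.09  0.35  0.9 ]
0.125 0.1247 [-1.34  0.12  0.97]
0.119 0.1187 [-1.17 -0.07  0.21]
0.113 0.1127 [-0.35 -0.58  0.67]
0.107 0.1067 [-1.09 -0.    0.04]
0.101 0.1007 [-0.97  0.42  0.11]
0.095 0.0948 [0.07 0.05 0.63]
9.1333
```

View pics/p2.png

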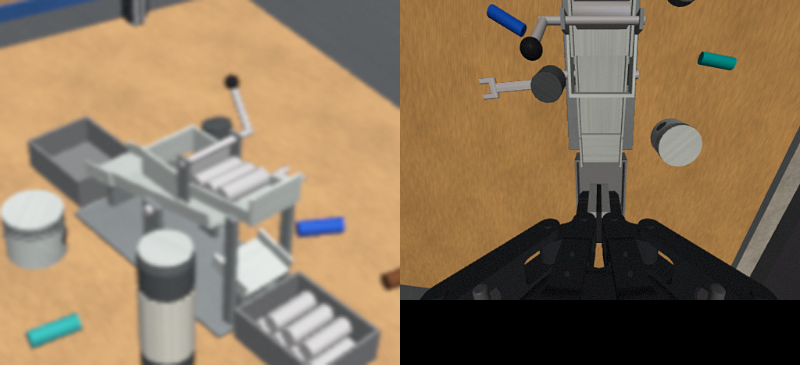

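The gate now slopes right: its right end meets the chute (600,150 in the wrist view), and the weight has moved to the right. The three pins still wait behind the flap. Next is the lever.

Run:
```python
from h import *
from workcell import *
bot.servo_line(W(-.06,-.025,.30),velocity=.15)
bot.servo_line(W(-.06,-.025,.231),velocity=.1)
f0=get_obs()["wrist_force"]
ys=np.arange(-.01,.0605,.007)
for y in ys:
    bot.servo_line(W(-.06,y,.231),velocity=.04)
    o=get_obs();f=o["wrist_force"]-f0;print(round(y,3),f.round(2))
    if np.linalg.norm(f)>12:break
print(o["time_s"],y)
d={n:vision.read_camera(n) for n in("scene","top","wrist")}
a=cv2.resize(d["scene"]["frame"][115:270,180:350,::-1],(400,365),interpolation=cv2.INTER_CUBIC)
b=cv2.resize(d["wrist"]["frame"][:,:,::-1],(400,300))
cv2.imwrite("pics/p3.png",np.hstack([a,cv2.copyMakeBorder(b,0,65,0,0,0)]))
```

```text
-0.01 [ 0.78  0.25 -0.06]
-0.003 [1.03 0.15 0.25]
0.004 [ 0.23 -0.31  0.47]
0.011 [ 0.33  0.77 -0.02]
0.018 [0.5  0.39 0.15]
0.025 [-0.19  0.09  0.18]
0.032 [-0.02  0.77  0.01]
0.039 [0.46 0.64 0.46]
0.046 [0.76 0.56 0.26]
0.053 [-0.19  0.26 -0.35]
0.06 [ 0.08  0.74 -0.07]
14.6083 0.060000000000000005
```

View pics/p3.png

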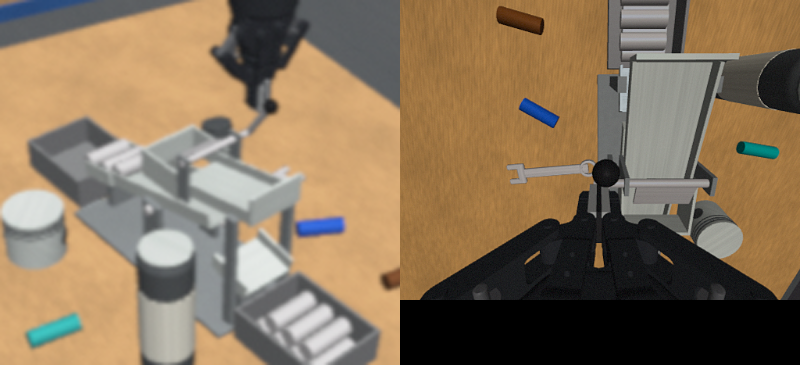

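The lever now leans left (knob at 605,172 in the wrist view) and the ramp is empty. The pins are running over the gate and chute (115,150 in the scene view). I'll back off and check the bin.

Run:
```python
from h import *
from workcell import *
bot.servo_line(W(-.06,.04,.231),velocity=.08)
bot.servo_line(W(-.06,.03,.33),velocity=.15)
bot.reach(W(-.18,.08,.36),Q(1))
bot.dwell(1)
d={n:vision.read_camera(n) for n in("scene","top")}
print(get_obs()["time_s"])
a=cv2.resize(d["scene"]["frame"][115:270,180:350,::-1],(400,365),interpolation=cv2.INTER_CUBIC)
b=cv2.resize(d["top"]["frame"][100:300,280:430,::-1],(400,533))[:365]
cv2.imwrite("pics/p4.png",np.hstack([a,b]))
```

```text
17.6667
```

View pics/p4.png

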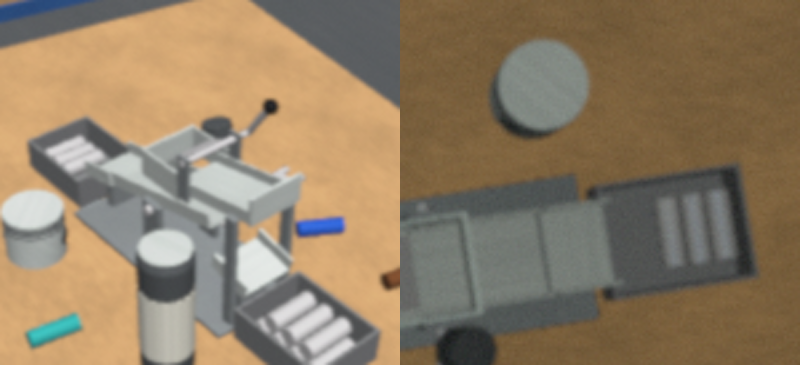

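Three pins lie flat side by side in the right bin (670–720,228 in the top view). The gate slopes right and the arm is clear.

Run:
```python
from workcell import *
bot.dwell(0.5);hand_in()
```

```text
the job is handed in; nothing more can be done
```

The three wrist pins are in the right-hand bin and the job is handed in, after about 18 s of the 45 s allowed.

- **Gate and lever:** I pressed the gate's raised right end down with the closed fingertips until it rocked over, with the pins still waiting. I then pushed the lever left until the pins ran. The wrist force changed by less than about 2 N at every reading, so light contact doesn't show clearly in it; I relied on the pictures.
- **Last checks:** The last pictures show three pins lying side by side in the right-hand bin, the ramp and chute empty, the gate sloping right and the arm clear. The piston and spray can look undisturbed; I kept well away from the spanner but did not check it in the last picture.
- **Disagreement:** When I projected the sorter's measured position back into the scene view, some points were off by 2–3 pixels (about 6 mm). They fitted to about 1 pixel in the top view, and the knob's measured position agreed to about 1 mm. I did not measure the gate angle numerically.

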